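# Run a row of spacers home in a stop rail and gate them in

## Robot

A 6-joint arm with a two-finger parallel gripper is mounted at the origin on the work surface. World frame = base frame: x ahead of the robot, y to its left, z up, the work surface at z = 0. Lengths are in m, angles in rad, forces in N, time in s.
With the tool pointing down it reaches from about 0.275 to 0.75 m from the base axis. Payload 10.2 kg.
Tool frame: the origin (TCP) lies at the very end of the fingers, on their centre line; the grasp point (between the pads) lies 19 mm behind it; z points along the fingers, y is the line along which they close (so a half turn about z gives the same grasp; the last joint's range is limited). The gripper opens to 85 mm and grips with 20 to 120 N. Pads are 22 mm wide; open, the fingers measure 114 mm over their backs; the gripper's body (76 mm by 85 mm) begins 54 mm behind the grasp point. The pads swing forward as they close: fully open they stand 13 mm farther back than shut.
Start: joints at [-1.491, 0.313, 1.498, -0, 1.331, -0.223], TCP at [0.157, -0.501, 0.231] pointing down, gripper open.
Joint ranges: [-2.94, 2.94], [-0.97, 2.17], [0.19, 2.56], [-1.23, 4.37], [0.02, 3.11], [-2.88, 2.88]. Speed limits (rad/s): [2.39, 2.39, 3.01, 3.14, 3.14, 3.14].

## Interface

Orientations are given as a unit quaternion [x, y, z, w].
In Python, from workcell import bot gives the robot as it stands.
- The arm moves only by the tool move_arm, never from a script. Its argument "motion" is a list of rows, each an object of numbers: "gripper": the finger opening in cm, from 0 to 8.54; "tx", "ty", "tz": the shift along the world's x, y, z in cm; "turn": the turn about the world's z in degrees. In form: [{"gripper": .., "tx": .., "ty": .., "tz": .., "turn": ..}, ...]. A call has 1 to 10 rows; each row shifts and turns the commanded pose from where the row before left it; what a row does not reach is not made up. A row lasts 1/12 s, in which the tool goes at most 41.7 mm and 7.16 degrees, less where a joint would pass 70% of its speed; a pose out of reach is approached as far as the arm can. A call is refused whole if a number of a shift passes 4.17 or a number of a turn 7.16, either way. A call with a gripper value outside its range is refused whole. The fingers move at their own pace and stop on an object; the grip force is fixed at half the most. Time passes only in rows, so rows that do not move let the fingers close. It gives the time, the measured TCP pose, the force, the opening and the grip force at its end, in the units of the state.
- bot.state(): the state, without advancing time (a new reading comes with each control period).
- bot.capture(name): name is "scene" or "top"; returns the picture (420x560x3 uint8, blue, green, red); there is no depth.
- bot.camera_params(name): a dict with "K" (3x3 intrinsics, pixels), "rvec" (rotation vector, rad) and "tvec" (3), from world to camera coordinates, as OpenCV has them. Camera axes: x right, y down, z forward; pixel columns grow to the right and rows downward; lengths in m; the calibration is good to about 2 mm. A picture is of the moment at which its call begins. camera_params takes no time and is no camera call.
- bot.hand_in(): hands the job in; it is judged then, once.
Trained networks look in the newest picture that a camera, given by its name, has taken for a name from the list of things; names that differ only in an ending like _2 or _b are one class to them, and where a whole thing is asked for, a point or a joint stands for the part that bears it (a point fixed in the world has none). Each returns a list of dicts, best first, with "conf" (0 to 1); they miss things now and then, are a little off and sometimes report something else, mostly with a low value. They report only what shows in the picture. A call takes as long as a camera call. They do not tell look-alikes from the thing itself.
- bot.boxes_of(camera, target): "pixel" ([column, row] in pixels, amid what is visible of it).
- bot.cut_out(camera, target): "region" (420x560 bool, what is visible of it) and "pixel" ([column, row] in pixels, amid what is visible of it).
- bot.landmark_of(camera, target): "pixel" ([column, row] in pixels: a listed point, or the origin of a listed thing).
The state is a dict: "time_s": time; "joints": joint angles; "joint_vel": joint speeds; "joint_torque": joint torques, N m; "ee_pos": TCP position; "eef_rot": TCP orientation; "contact_force": force on the tool from outside, world axes, zero at the start; "torque": the same for the moment, N m; "opening": opening from 0.0 (shut) to 1.0 (fully open); "grasp_force": force on a finger pad.
Only numpy, scipy, OpenCV 4.12 (cv2) and the standard library are available. Lean on these libraries where they do the work, as an engineer would, in place of code of your own. Each camera call takes 0.05 s, during which the arm holds its last target. There are 200 camera calls.

## Task

On the aluminium stop rail, push the row of four spacer blocks along the channel as one touching row until the leading block is fully home against the red end stop. Then push the yellow gate all the way round until it lies straight across the channel behind the row. Do not lift or tip the blocks or let the row come apart, leave the other things on the bench where they are, and finish with the gripper clear.

Things in the scene. Friction and masses are not known exactly. Their poses are not given: they have to be found in the camera images.
- rail: Fixed aluminium stop rail, 340 mm long, 76 mm wide. Origin: centre of its underside, on the bench. y runs along the channel to the end stop, x across it toward the gate's pivot, z up. Channel 37 mm wide, floor 12 mm above the bench; side walls 10 mm thick, tops 26 mm above the bench, from y = -150 to 150 mm.
- stop_face (a point): Centre of the red end stop's face that the row must reach, 32 mm above the bench, at x = 0, y = 150 mm in the rail's frame. The stop is 76 mm wide, its top 57 mm above the bench.
- gate (a joint): Gate angle, rad: 0 = wide open (arm points 45 degrees between rail +x and -y); grows clockwise seen from above, through rail -y at 0.785, to 2.356 = closed, along rail -x straight across the channel (hard stop). Starts at 0 to 0.4, stays where left, takes 1 to 2 N at the pin. It closes fully only with the row home.
- gate_pin (a point): Top centre of the upright yellow pin on the gate arm, 80 mm above the bench, 65 mm from the pivot axis. Pin 12 mm in diameter, from 42 to 80 mm above the bench. The flat arm below it is 12 mm wide, 32 to 42 mm above the bench, and reaches 15 mm beyond the pin.
- gate_pivot (a point): Point on the gate's vertical pivot axis, 42 mm above the bench (top of the arm), beside the channel at x = 45 mm, y = 10 mm in the rail's frame. Closed, the arm's stop-side edge is 6 mm short of the home row's rear face.
- block1: Spacer block 1 of the row (leading, nearest the stop), blue, with a dark hole mark on top: 34 mm across the channel, 32 mm along it, 40 mm tall, about 0.12 kg, sliding loose in the channel. Origin: centre of its underside; its y axis runs along the channel toward the stop. Its top is 52 mm above the bench. The row starts 40 to 115 mm short of the stop.
- block2: Spacer block 2 of the row (in the row), orange, with a dark hole mark on top: 34 mm across the channel, 32 mm along it, 40 mm tall, about 0.12 kg, sliding loose in the channel. Origin: centre of its underside; its y axis runs along the channel toward the stop. Its top is 52 mm above the bench. The row starts 40 to 115 mm short of the stop.
- block3: Spacer block 3 of the row (in the row), blue, with a dark hole mark on top: 34 mm across the channel, 32 mm along it, 40 mm tall, about 0.12 kg, sliding loose in the channel. Origin: centre of its underside; its y axis runs along the channel toward the stop. Its top is 52 mm above the bench. The row starts 40 to 115 mm short of the stop.
- block4: Spacer block 4 of the row (last, the one to push on), orange, with a dark hole mark on top: 34 mm across the channel, 32 mm along it, 40 mm tall, about 0.12 kg, sliding loose in the channel. Origin: centre of its underside; its y axis runs along the channel toward the stop. Its top is 52 mm above the bench. The row starts 40 to 115 mm short of the stop.
- vblock: Bystander: grey steel V-block, 45 x 50 x 40 mm tall. Origin: centre of its underside.
- bluing: Bystander: blue jar of marking fluid with black cap, 40 mm in diameter, 75 mm tall. Origin: centre of its underside.
- bushing: Bystander: brass bushing, 38 mm in diameter, 30 mm tall. Origin: centre of its underside.
- uplate: Bystander: purple U-shaped plate lying flat, about 54 x 80 x 14 mm. Origin: underside, near its middle.
- spare: Bystander: brass spare spacer block, not part of the row, 34 x 32 x 40 mm tall, standing on the bench. Origin: centre of its underside.
- caliper: Bystander: steel dial caliper with yellow dial lying flat along its y axis, 210 mm long. Origin: underside, at its middle.
- driver: Bystander: red-handled screwdriver lying flat along its x axis.
Mind the look-alikes: they are no part of the job. What is shaped like the block1 but green, pink or turquoise is not meant.

How it is judged:
On the way, in this order (a step that is already met when the one before it is completed fails the run):
1. all four blocks home against the stop, the gate still open (y of block1 in the frame of rail between 0.131 and 0.137 m and x of block1 in the frame of rail between -0.004 and 0.004 m and z of each of block1, block2, block3, block4 in the frame of rail below 0.015 m and angle between each of block1, block2, block3, block4's own z axis and vertical below 0.08 rad and linear speed of each of block1, block2, block3, block4 below 0.02 m/s and y of block2 in the frame of rail between 0.0985 and 0.105 m and x of block2 in the frame of rail between -0.004 and 0.004 m and y of block3 in the frame of rail between 0.066 and 0.073 m and x of block3 in the frame of rail between -0.004 and 0.004 m and y of block4 in the frame of rail between 0.0335 and 0.041 m and x of block4 in the frame of rail between -0.004 and 0.004 m and value of joint gate below 1.2 rad), for 0.2 s.
2. gate swung closed behind the row (value of joint gate above 2.2 rad), for 0.2 s.
At the end, for the whole second after the job is handed in: The four blocks stand upright on the channel floor, in a row against the stop (each within 3 to 4.5 mm of its touching place), at rest, and the gate is closed (2.2 rad or more) (y of block1 in the frame of rail between 0.131 and 0.137 m and x of block1 in the frame of rail between -0.004 and 0.004 m and z of each of block1, block2, block3, block4 in the frame of rail below 0.015 m and angle between each of block1, block2, block3, block4's own z axis and vertical below 0.08 rad and linear speed of each of block1, block2, block3, block4 below 0.02 m/s and y of block2 in the frame of rail between 0.0985 and 0.105 m and x of block2 in the frame of rail between -0.004 and 0.004 m and y of block3 in the frame of rail between 0.066 and 0.073 m and x of block3 in the frame of rail between -0.004 and 0.004 m and y of block4 in the frame of rail between 0.0335 and 0.041 m and x of block4 in the frame of rail between -0.004 and 0.004 m and value of joint gate above 2.2 rad).
It fails at once if a block of the row is lifted (8 mm) or tipped (z of any of block1, block2, block3, block4 in the frame of rail above 0.02 m or angle between any of block1, block2, block3, block4's own z axis and vertical above 0.3 rad).
It fails at once if the row comes apart (a gap over 8 mm between neighbours) (distance between block1 and block2 above 0.04 m or distance between block2 and block3 above 0.04 m or distance between block3 and block4 above 0.04 m).
It fails at once if a bystander is moved more than 20 mm or tipped (distance of any of vblock, bluing, bushing, uplate, spare, caliper, driver from where it was at the start of the episode above 0.02 m or angle between any of vblock, bluing, bushing, uplate, spare's own z axis and vertical above 0.4 rad).
It also fails if it takes over 53 s, if anything falls off the work surface, if the arm or the gripper's body presses on something with over 40 N, if the wrist force passes 120 N, or if a joint passes its speed limit or range.

## Working session

There is one attempt and no reset: what is moved stays moved. The work goes in short steps, Python scripts to look and compute and a tool call to move; the robot and the scene stay as the last step left them, time stands still between calls to the robot, and variables do not carry over. Pictures are saved under pics/ and viewed, at most 10 in all, crops included, and the job is handed in when it is done.

Besides the shell and the picture viewer there is one more tool, called after "Call:" by a JSON object that holds its "name" and its "arguments", one argument or row to a line. move_arm: Moves the arm, as the interface text tells. Its arguments: {"type":"object","properties":{"motion":{"type":"array","items":{"type":"object","properties":{"gripper":{"type":"number"},"tx":{"type":"number"},"ty":{"type":"number"},"tz":{"type":"number"},"turn":{"type":"number"}}}}},"required":["motion"]}

```bash
mkdir -p pics
cat > h.py <<'E'
import numpy as np, cv2
from workcell import bot
def cam(n):
    p=bot.camera_params(n); return np.array(p["K"],float),np.array(p["rvec"],float),np.array(p["tvec"],float).reshape(3)
def back(n,px,z):
    K,r,t=cam(n);R=cv2.Rodrigues(r)[0]
    d=R.T@np.linalg.inv(K)@np.array([px[0],px[1],1.]);c=-R.T@t
    return c+d*(z-c[2])/d[2]
def proj(n,P):
    K,r,t=cam(n);return cv2.projectPoints(np.array(P,float).reshape(-1,1,3),r,t,K,None)[0].reshape(-1,2)
E
python3 - <<'E'
from h import *
for n in("scene","top"):
    cv2.imwrite(f"pics/{n}0.png",bot.capture(n))
    R=cv2.Rodrigues(cam(n)[1])[0];print(n,-R.T@cam(n)[2])
    for t,z in(("block1",.012),("block4",.012),("stop_face",.032),("gate_pin",.08),("gate_pivot",.042),("rail",0)):
        for d in bot.landmark_of(n,t)[:5]: print(n,t,np.round(d["pixel"]),round(d["conf"],2),np.round(back(n,d["pixel"],z),3))
E
```

```text
scene [1.18205964 0.57885366 0.68153838]
scene block1 [330. 242.] 0.84 [0.518 0.156 0.012]
scene block1 [337. 307.] 0.78 [0.676 0.285 0.012]
scene block1 [390. 222.] 0.68 [0.355 0.227 0.012]
scene block1 [312. 231.] 0.65 [0.515 0.096 0.012]
scene block1 [412. 266.] 0.54 [0.467 0.345 0.012]
scene block4 [330. 242.] 0.84 [0.518 0.156 0.012]
scene block4 [337. 307.] 0.78 [0.676 0.285 0.012]
scene block4 [390. 222.] 0.68 [0.355 0.227 0.012]
scene block4 [312. 231.] 0.65 [0.515 0.096 0.012]
scene block4 [412. 266.] 0.54 [0.467 0.345 0.012]
scene stop_face [348. 246.] 0.81 [0.524 0.208 0.032]
scene gate_pin [271. 211.] 0.49 [0.587 0.025 0.08 ]
scene gate_pin [377. 241.] 0.22 [0.519 0.275 0.08 ]
scene gate_pivot [298. 222.] 0.93 [0.542 0.07  0.042]
scene gate_pivot [229. 254.] 0.39 [0.731 0.026 0.042]
scene rail [303. 228.] 0.7 [0.509 0.064 0.   ]
top [0.51398213 0.02287821 0.8602    ]
top block1 [142. 227.] 0.89 [0.552 0.307 0.012]
top block1 [162. 174.] 0.88 [0.66  0.268 0.012]
top block1 [126. 273.] 0.87 [0.457 0.336 0.012]
top block1 [262. 253.] 0.78 [0.5   0.062 0.012]
top block1 [234. 244.] 0.77 [0.517 0.119 0.012]
top block4 [142. 227.] 0.89 [0.552 0.307 0.012]
top block4 [162. 174.] 0.88 [0.66  0.268 0.012]
top block4 [126. 273.] 0.87 [0.457 0.336 0.012]
top block4 [262. 253.] 0.78 [0.5   0.062 0.012]
top block4 [234. 244.] 0.77 [0.517 0.119 0.012]
top stop_face [184. 237.] 0.85 [0.532 0.215 0.032]
top gate_pin [293. 214.] 0.54 [0.574 0.001 0.08 ]
top gate_pivot [260. 230.] 0.69 [0.545 0.065 0.042]
top rail [258. 253.] 0.9 [0.5  0.07 0.  ]
```

Run:
```python
import cv2
a=cv2.imread("pics/top0.png");cv2.imwrite("pics/topc.png",cv2.resize(a[150:350,110:380],None,fx=2.96,fy=2.96,interpolation=cv2.INTER_CUBIC))
```

```text
(no output)
```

View pics/top0.png

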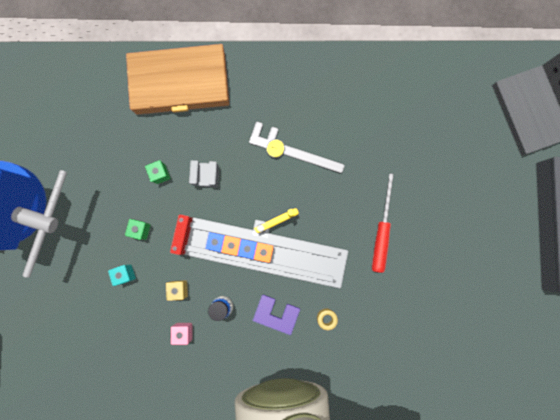

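View pics/topc.png

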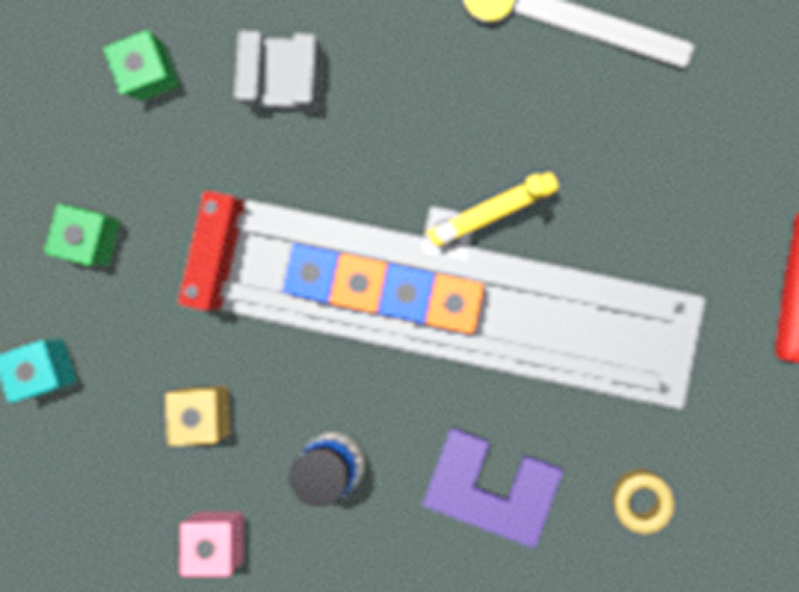

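View pics/scene0.png

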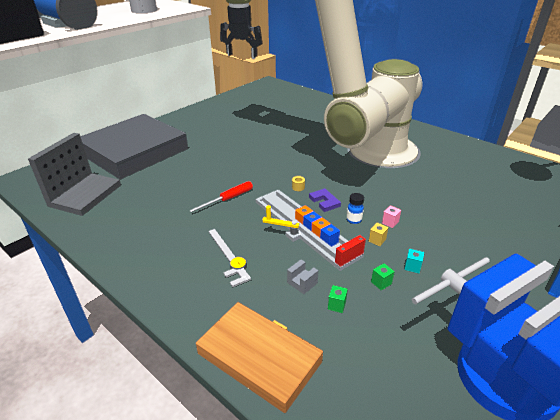

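The row is at top pixels (215,242), (231,245), (247,249) and (263,252), blue/orange/blue/orange inside the rail. The red stop is at (182,236). The yellow gate runs from its pivot at (260,230) to its pin at (293,212).

Look-alikes, none of them in the channel, so not chosen:
- green: (157,171) and (137,230)
- turquoise: (121,275)
- pink: (181,334)
- brass spare: (176,291)

Next I fit the rail pose.

```bash
cat > fit.py <<'E'
from h import *
from scipy.optimize import least_squares
from scipy.spatial.transform import Rotation as Ro
c=lambda u,v:(u/2.96+110,v/2.96+150)
def pts(p):
    x,y,th,off,g=p
    a=-np.pi/4-g
    L=[(0,off-32*i,52) for i in range(4)]+[(38,150,57),(-38,150,57),(38,-170,12),(-38,-170,12),(45,10,42),(45+65*np.cos(a),10+65*np.sin(a),80),(0,150,32)]
    L=np.array(L)/1000.; w=L.copy()
    w[:,0]=x+np.cos(th)*L[:,0]-np.sin(th)*L[:,1]; w[:,1]=y+np.sin(th)*L[:,0]+np.cos(th)*L[:,1]
    return w
top=np.array([c(310,272),c(358,283),c(406,293),c(454,303),c(241,200),c(212,310),c(705,297),c(684,408),c(445,233),c(547,183)])
sc=np.array([(348,246),(298,222),(271,211)])
def res(p):
    w=pts(p); return np.r_[(proj("top",w[:10])-top).ravel(),(proj("scene",w[[10,8,9]])-sc).ravel()*.5]
def fit():
    return least_squares(res,[.505,.07,-.2,100,.2],x_scale=[.01,.01,.05,10,.1],loss="soft_l1")
if __name__=="__main__":
    r=fit();print(np.round(r.x,4));print(np.round(r.fun.reshape(-1,2),1).tolist())
    w=pts(r.x);print(np.round(w,4).tolist())
    s=bot.state();R=Ro.from_quat(s["eef_rot"]).as_matrix();print(s["ee_pos"],np.round(R,3).tolist())
    x,y,th=r.x[:3];rear=r.x[3]-96-16
    for d in(-35,-11,):
        q=np.array([0,(rear+d)/1000]);print(d,x-np.sin(th)*q[1],y+np.cos(th)*q[1])
    q=.022-.011;print("home tcp",x-np.sin(th)*q,y+np.cos(th)*q,"ydir",-np.sin(th),np.cos(th))
E
python3 fit.py
```

```text
[ 5.02300e-01  6.06000e-02 -2.02000e-01  9.25956e+01  1.22300e-01]
[[0.1, 0.3], [-0.0, -0.0], [-0.1, 0.0], [-0.1, 0.0], [-1.7, -0.8], [-0.6, 0.7], [0.6, 0.3], [0.4, 0.0], [1.2, -0.3], [-3.0, 0.4], [-1.2, 0.8], [-2.6, 0.0], [-1.9, -2.7]]
[[0.5208, 0.1513, 0.052], [0.5144, 0.1199, 0.052], [0.508, 0.0886, 0.052], [0.5016, 0.0572, 0.052], [0.5696, 0.1999, 0.057], [0.4951, 0.2152, 0.057], [0.5054, -0.1136, 0.012], [0.4309, -0.0983, 0.012], [0.5484, 0.0613, 0.042], [0.5773, 0.0031, 0.08], [0.5324, 0.2075, 0.032]]
[ 0.15654007 -0.50111788  0.23129884] [[0.955, 0.298, -0.0], [0.298, -0.955, 0.0], [-0.0, -0.0, -1.0]]
-35 0.49135030678048147 0.007279996012163954
-11 0.49616427457635415 0.0307922420567319
home tcp 0.5044692434588955 0.07135513737277682 ydir 0.20058199149469408 0.9796769185236643
```

Call:
{"name": "move_arm", "arguments": {
  "motion": [
    {"gripper": 0,"tx": 1.67,"ty": 2.54,"turn": 3.05},
    {"gripper": 0,"tx": 1.67,"ty": 2.54,"turn": 3.05},
    {"gripper": 0,"tx": 1.67,"ty": 2.54,"turn": 3.05},
    {"gripper": 0,"tx": 1.67,"ty": 2.54,"turn": 3.05},
    {"gripper": 0,"tx": 1.67,"ty": 2.54,"turn": 3.05},
    {"gripper": 0,"tx": 1.67,"ty": 2.54,"turn": 3.05},
    {"gripper": 0,"tx": 1.67,"ty": 2.54,"turn": 3.05},
    {"gripper": 0,"tx": 1.67,"ty": 2.54,"turn": 3.05},
    {"gripper": 0,"tx": 1.67,"ty": 2.54,"turn": 3.05},
    {"gripper": 0,"tx": 1.67,"ty": 2.54,"turn": 3.05}
  ]
}}

```text
invalid input at $.motion[0]: expected keys gripper, tx, ty, tz, turn
```

Call:
{"name": "move_arm", "arguments": {
  "motion": [
    {"gripper": 0,"tx": 1.67,"ty": 2.54,"tz": -1,"turn": 3.05},
    {"gripper": 0,"tx": 1.67,"ty": 2.54,"tz": -1,"turn": 3.05},
    {"gripper": 0,"tx": 1.67,"ty": 2.54,"tz": -1,"turn": 3.05},
    {"gripper": 0,"tx": 1.67,"ty": 2.54,"tz": -1,"turn": 3.05},
    {"gripper": 0,"tx": 1.67,"ty": 2.54,"tz": -1,"turn": 3.05},
    {"gripper": 0,"tx": 1.67,"ty": 2.54,"tz": -1,"turn": 3.05},
    {"gripper": 0,"tx": 1.67,"ty": 2.54,"tz": -1,"turn": 3.05},
    {"gripper": 0,"tx": 1.67,"ty": 2.54,"tz": -1,"turn": 3.05},
    {"gripper": 0,"tx": 1.67,"ty": 2.54,"tz": -1,"turn": 3.05},
    {"gripper": 0,"tx": 1.67,"ty": 2.54,"tz": -1,"turn": 3.05}
  ]
}}

```text
time_s: 1.53
ee_pos: [0.3241, -0.2459, 0.1311]
eef_rot: [0.914, 0.407, 0.0, 0.0]
contact_force: [0.8, -0.4, 0.6]
opening: 0.002
grasp_force: 0.0
```

Call:
{"name": "move_arm", "arguments": {
  "motion": [
    {"gripper": 0,"tx": 1.67,"ty": 2.53,"tz": -0.3,"turn": 3.05},
    {"gripper": 0,"tx": 1.67,"ty": 2.53,"tz": -0.3,"turn": 3.05},
    {"gripper": 0,"tx": 1.67,"ty": 2.53,"tz": -0.3,"turn": 3.05},
    {"gripper": 0,"tx": 1.67,"ty": 2.53,"tz": -0.3,"turn": 3.05},
    {"gripper": 0,"tx": 1.67,"ty": 2.53,"tz": -0.3,"turn": 3.05},
    {"gripper": 0,"tx": 1.67,"ty": 2.53,"tz": -0.3,"turn": 3.05},
    {"gripper": 0,"tx": 1.67,"ty": 2.53,"tz": -0.3,"turn": 3.05},
    {"gripper": 0,"tx": 1.67,"ty": 2.53,"tz": -0.3,"turn": 3.05},
    {"gripper": 0,"tx": 1.67,"ty": 2.53,"tz": -0.3,"turn": 3.05},
    {"gripper": 0,"tx": 1.67,"ty": 2.53,"tz": -0.3,"turn": 3.05}
  ]
}}

```text
time_s: 2.37
ee_pos: [0.4913, 0.0074, 0.1012]
eef_rot: [0.774, 0.633, 0.0, 0.0]
contact_force: [-0.3, -0.3, 0.6]
opening: 0.001
grasp_force: 0.0
```

Run:
```python
from h import *
s=bot.state();print(s["ee_pos"],s["eef_rot"],s["joints"])
a=bot.capture("top")[170:320,160:360]; b=bot.capture("scene")[150:300,220:420]
cv2.imwrite("pics/c1.png",np.vstack([cv2.resize(i,None,fx=2,fy=2,interpolation=cv2.INTER_CUBIC) for i in (a,b)])[:600])
```

```text
[0.4912631  0.00735153 0.10123868] [7.74340674e-01 6.32768911e-01 8.53401483e-05 1.39125197e-04] [-2.23995555e-01  3.89045357e-01  1.76304205e+00 -4.34525819e-05
  9.89180843e-01 -2.34230648e-02]
```

View pics/c1.png

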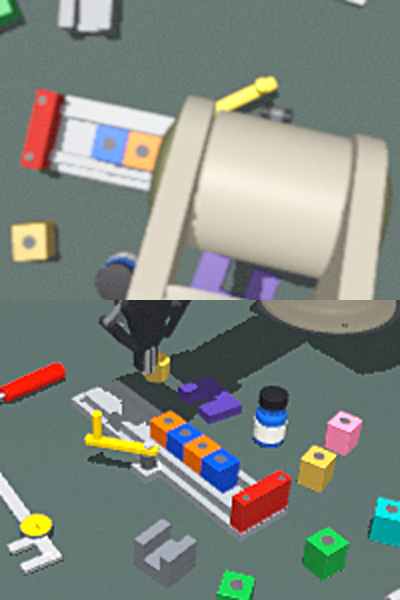

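The fingers hang over the channel behind block 4, which is in the scene crop at (170,425). The gate is clear to the side. Next I descend.

Call:
{"name": "move_arm", "arguments": {
  "motion": [
    {"gripper": 0,"tx": 0,"ty": 0,"tz": -2,"turn": 0},
    {"gripper": 0,"tx": 0,"ty": 0,"tz": -2,"turn": 0},
    {"gripper": 0,"tx": 0,"ty": 0,"tz": -1.5,"turn": 0},
    {"gripper": 0,"tx": 0,"ty": 0,"tz": -0.8,"turn": 0},
    {"gripper": 0,"tx": 0,"ty": 0,"tz": -0.5,"turn": 0},
    {"gripper": 0,"tx": 0,"ty": 0,"tz": -0.4,"turn": 0},
    {"gripper": 0,"tx": 0,"ty": 0,"tz": -0.3,"turn": 0},
    {"gripper": 0,"tx": 0,"ty": 0,"tz": -0.3,"turn": 0},
    {"gripper": 0,"tx": 0,"ty": 0,"tz": -0.2,"turn": 0},
    {"gripper": 0,"tx": 0,"ty": 0,"tz": 0,"turn": 0}
  ]
}}

```text
time_s: 3.3
ee_pos: [0.4905, 0.0058, 0.0213]
eef_rot: [0.775, 0.632, 0.0, 0.0]
contact_force: [-0.3, 0.2, 0.4]
opening: -0.002
grasp_force: 0.0
```

Call:
{"name": "move_arm", "arguments": {
  "motion": [
    {"gripper": 0,"tx": 0.1,"ty": 0.49,"tz": 0,"turn": 0},
    {"gripper": 0,"tx": 0.1,"ty": 0.49,"tz": 0,"turn": 0},
    {"gripper": 0,"tx": 0.1,"ty": 0.49,"tz": 0,"turn": 0},
    {"gripper": 0,"tx": 0.05,"ty": 0.25,"tz": 0,"turn": 0},
    {"gripper": 0,"tx": 0.05,"ty": 0.25,"tz": 0,"turn": 0},
    {"gripper": 0,"tx": 0.05,"ty": 0.25,"tz": 0,"turn": 0},
    {"gripper": 0,"tx": 0.05,"ty": 0.25,"tz": 0,"turn": 0},
    {"gripper": 0,"tx": 0.05,"ty": 0.25,"tz": 0,"turn": 0},
    {"gripper": 0,"tx": 0.05,"ty": 0.25,"tz": 0,"turn": 0},
    {"gripper": 0,"tx": 0.05,"ty": 0.25,"tz": 0,"turn": 0}
  ]
}}

```text
time_s: 4.13
ee_pos: [0.4971, 0.038, 0.0213]
eef_rot: [0.775, 0.632, -0.0, 0.0]
contact_force: [-1.0, -3.1, 0.2]
opening: 0.0
grasp_force: 1.5
```

Call:
{"name": "move_arm", "arguments": {
  "motion": [
    {"gripper": 0,"tx": 0.05,"ty": 0.25,"tz": 0,"turn": 0},
    {"gripper": 0,"tx": 0.05,"ty": 0.25,"tz": 0,"turn": 0},
    {"gripper": 0,"tx": 0.05,"ty": 0.25,"tz": 0,"turn": 0},
    {"gripper": 0,"tx": 0.05,"ty": 0.25,"tz": 0,"turn": 0},
    {"gripper": 0,"tx": 0.05,"ty": 0.25,"tz": 0,"turn": 0},
    {"gripper": 0,"tx": 0.05,"ty": 0.25,"tz": 0,"turn": 0}
  ]
}}

```text
time_s: 4.63
ee_pos: [0.5001, 0.0533, 0.0213]
eef_rot: [0.775, 0.632, -0.0, 0.0]
contact_force: [-1.6, -3.3, 0.5]
opening: 0.003
grasp_force: 1.6
```

Call:
{"name": "move_arm", "arguments": {
  "motion": [
    {"gripper": 0,"tx": 0.05,"ty": 0.25,"tz": 0,"turn": 0},
    {"gripper": 0,"tx": 0.05,"ty": 0.25,"tz": 0,"turn": 0},
    {"gripper": 0,"tx": 0.05,"ty": 0.25,"tz": 0,"turn": 0},
    {"gripper": 0,"tx": 0.05,"ty": 0.25,"tz": 0,"turn": 0},
    {"gripper": 0,"tx": 0.05,"ty": 0.25,"tz": 0,"turn": 0}
  ]
}}

```text
time_s: 5.05
ee_pos: [0.5026, 0.0658, 0.0213]
eef_rot: [0.775, 0.632, 0.0, 0.0]
contact_force: [-0.7, -3.7, 1.1]
opening: -0.0
grasp_force: 1.7
```

Run:
```python
from h import *
a=bot.capture("top")[200:300,160:300]; b=bot.capture("scene")[180:280,260:400]
cv2.imwrite("pics/c2.png",np.vstack([cv2.resize(i,None,fx=3,fy=3,interpolation=cv2.INTER_CUBIC) for i in (a,b)])[:600])
```

```text
(no output)
```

View pics/c2.png

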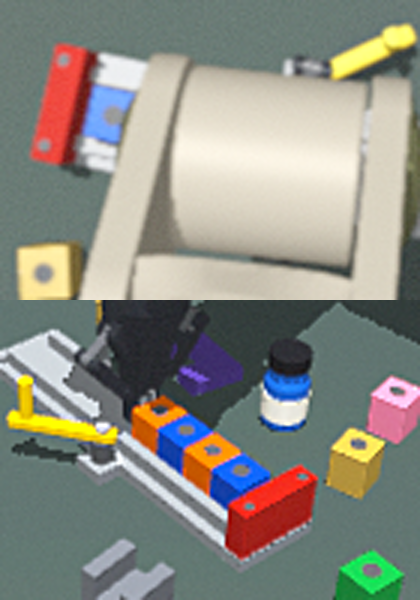

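The row is together and straight, with block 1 at the stop less a few mm. I'll creep forward until the force rises.

Call:
{"name": "move_arm", "arguments": {
  "motion": [
    {"gripper": 0,"tx": 0.02,"ty": 0.1,"tz": 0,"turn": 0},
    {"gripper": 0,"tx": 0.02,"ty": 0.1,"tz": 0,"turn": 0},
    {"gripper": 0,"tx": 0.02,"ty": 0.1,"tz": 0,"turn": 0}
  ]
}}

```text
time_s: 5.4
ee_pos: [0.5031, 0.0685, 0.0213]
eef_rot: [0.775, 0.632, -0.0, -0.0]
contact_force: [0.0, -2.9, 0.5]
opening: -0.002
grasp_force: 1.5
```

Call:
{"name": "move_arm", "arguments": {
  "motion": [
    {"gripper": 0,"tx": 0.02,"ty": 0.1,"tz": 0,"turn": 0},
    {"gripper": 0,"tx": 0.02,"ty": 0.1,"tz": 0,"turn": 0}
  ]
}}

```text
time_s: 5.57
ee_pos: [0.5035, 0.0706, 0.0212]
eef_rot: [0.775, 0.632, -0.0, -0.0]
contact_force: [-0.3, -3.5, 0.7]
opening: 0.002
grasp_force: 1.5
```

Call:
{"name": "move_arm", "arguments": {
  "motion": [
    {"gripper": 0,"tx": 0.02,"ty": 0.1,"tz": 0,"turn": 0},
    {"gripper": 0,"tx": 0.02,"ty": 0.1,"tz": 0,"turn": 0}
  ]
}}

```text
time_s: 5.73
ee_pos: [0.5039, 0.0727, 0.0212]
eef_rot: [0.775, 0.632, -0.0, -0.0]
contact_force: [-1.0, -2.4, -0.5]
opening: -0.001
grasp_force: 1.4
```

Call:
{"name": "move_arm", "arguments": {
  "motion": [
    {"gripper": 0,"tx": 0.02,"ty": 0.1,"tz": 0,"turn": 0}
  ]
}}

```text
time_s: 5.82
ee_pos: [0.5041, 0.0737, 0.0213]
eef_rot: [0.775, 0.632, -0.0, -0.0]
contact_force: [-0.7, -2.4, -0.1]
opening: -0.002
grasp_force: 1.4
```

Call:
{"name": "move_arm", "arguments": {
  "motion": [
    {"gripper": 0,"tx": 0.02,"ty": 0.1,"tz": 0,"turn": 0}
  ]
}}

```text
time_s: 5.9
ee_pos: [0.5043, 0.0747, 0.0212]
eef_rot: [0.775, 0.632, -0.0, -0.0]
contact_force: [-0.7, -1.9, -0.1]
opening: 0.002
grasp_force: 1.4
```

Call:
{"name": "move_arm", "arguments": {
  "motion": [
    {"gripper": 0,"tx": 0.02,"ty": 0.1,"tz": 0,"turn": 0}
  ]
}}

```text
time_s: 5.98
ee_pos: [0.5044, 0.075, 0.0213]
eef_rot: [0.775, 0.632, -0.001, 0.0]
contact_force: [-4.2, -15.4, 1.3]
opening: -0.002
grasp_force: 7.3
```

Run:
```python
from h import *
a=bot.capture("scene")[200:280,280:390]
cv2.imwrite("pics/c3.png",cv2.resize(a,None,fx=6,fy=6,interpolation=cv2.INTER_CUBIC))
```

```text
(no output)
```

View pics/c3.png

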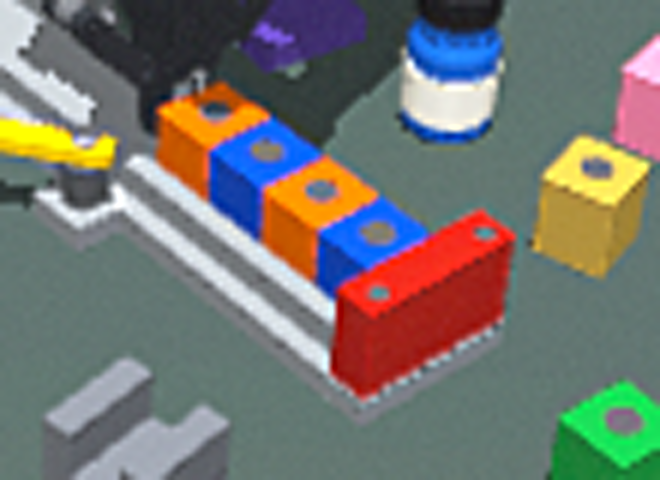

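All four are home and touching: block 1 is against the red stop in the crop at (340,270), with contact at 15 N. I'll hold, back off and rise.

Call:
{"name": "move_arm", "arguments": {
  "motion": [
    {"gripper": 0,"tx": 0,"ty": 0,"tz": 0,"turn": 0},
    {"gripper": 0,"tx": 0,"ty": 0,"tz": 0,"turn": 0},
    {"gripper": 0,"tx": 0,"ty": 0,"tz": 0,"turn": 0},
    {"gripper": 0,"tx": -0.1,"ty": -0.49,"tz": 0,"turn": 0},
    {"gripper": 0,"tx": -0.2,"ty": -0.98,"tz": 0,"turn": 0},
    {"gripper": 0,"tx": -0.1,"ty": -0.49,"tz": 0,"turn": 0},
    {"gripper": 0,"tx": 0,"ty": 0,"tz": 2,"turn": 0},
    {"gripper": 0,"tx": 0,"ty": 0,"tz": 2.5,"turn": 0},
    {"gripper": 0,"tx": 0,"ty": 0,"tz": 2.5,"turn": 0},
    {"gripper": 0,"tx": 0,"ty": 0,"tz": 1.5,"turn": 0}
  ]
}}

```text
time_s: 6.87
ee_pos: [0.5012, 0.0555, 0.1087]
eef_rot: [0.775, 0.631, 0.001, 0.001]
contact_force: [0.6, 0.1, -0.0]
opening: 0.003
grasp_force: 0.0
```

Call:
{"name": "move_arm", "arguments": {
  "motion": [
    {"gripper": 0,"tx": 0.6,"ty": -0.2,"tz": 0.2,"turn": 7},
    {"gripper": 0,"tx": 0.6,"ty": -0.2,"tz": 0,"turn": 7},
    {"gripper": 0,"tx": 0.6,"ty": -0.2,"tz": 0,"turn": 7},
    {"gripper": 0,"tx": 0.6,"ty": -0.2,"tz": 0,"turn": 7},
    {"gripper": 0,"tx": 0.6,"ty": -0.2,"tz": 0,"turn": 7},
    {"gripper": 0,"tx": 0.6,"ty": -0.2,"tz": 0,"turn": 7},
    {"gripper": 0,"tx": 0.6,"ty": -0.2,"tz": 0,"turn": 7},
    {"gripper": 0,"tx": 0.6,"ty": -0.2,"tz": 0,"turn": 7},
    {"gripper": 0,"tx": 0.6,"ty": -0.2,"tz": 0,"turn": 7},
    {"gripper": 0,"tx": 0.6,"ty": -0.2,"tz": 0,"turn": 7}
  ]
}}

```text
time_s: 7.7
ee_pos: [0.5607, 0.0355, 0.1083]
eef_rot: [0.27, 0.963, 0.0, -0.0]
contact_force: [0.4, -0.4, 0.1]
opening: 0.001
grasp_force: 0.0
```

Call:
{"name": "move_arm", "arguments": {
  "motion": [
    {"gripper": 0,"tx": 0.58,"ty": -0.24,"tz": 0,"turn": 7},
    {"gripper": 0,"tx": 0.58,"ty": -0.24,"tz": 0,"turn": 7},
    {"gripper": 0,"tx": 0.58,"ty": -0.24,"tz": 0,"turn": 7},
    {"gripper": 0,"tx": 0.58,"ty": -0.24,"tz": 0,"turn": 7},
    {"gripper": 0,"tx": 0.58,"ty": -0.24,"tz": 0,"turn": 7},
    {"gripper": 0,"tx": 0.58,"ty": -0.24,"tz": 0,"turn": 7},
    {"gripper": 0,"tx": 0.58,"ty": -0.24,"tz": 0,"turn": 7},
    {"gripper": 0,"tx": 0.58,"ty": -0.24,"tz": 0,"turn": 6.5}
  ]
}}

```text
time_s: 8.37
ee_pos: [0.6071, 0.0162, 0.1082]
eef_rot: [-0.209, 0.978, 0.0, -0.0]
contact_force: [-0.8, -0.2, -0.4]
opening: 0.0
grasp_force: 0.0
```

Run:
```python
from h import *
s=bot.state();print(s["ee_pos"],s["eef_rot"],s["joints"])
bot.capture("top")
b=bot.capture("scene");cv2.imwrite("pics/c4.png",cv2.resize(b[170:280,230:380],None,fx=5,fy=5,interpolation=cv2.INTER_CUBIC))
for n in("scene","top"):
  for t,z in(("gate_pin",.08),("gate_pivot",.042),("stop_face",.032)):
    for d in bot.landmark_of(n,t)[:2]: print(n,t,np.round(d["pixel"]),round(d["conf"],2),np.round(back(n,d["pixel"],z),3))
```

```text
[0.60708451 0.0162046  0.10818116] [-2.09367494e-01  9.77837006e-01  2.05459254e-04 -1.88138607e-05] [-1.66164951e-01  6.05100011e-01  1.38885378e+00  4.03775018e-04
  1.14782518e+00 -2.15898320e+00]
scene gate_pin [268. 209.] 0.74 [0.586 0.012 0.08 ]
scene gate_pivot [292. 222.] 0.62 [0.55  0.06  0.042]
scene gate_pivot [323. 202.] 0.41 [0.432 0.066 0.042]
scene stop_face [347. 248.] 0.58 [0.531 0.209 0.032]
top gate_pin [293. 214.] 0.51 [0.574 0.001 0.08 ]
top stop_face [185. 236.] 0.82 [0.534 0.215 0.032]
```

View pics/c4.png

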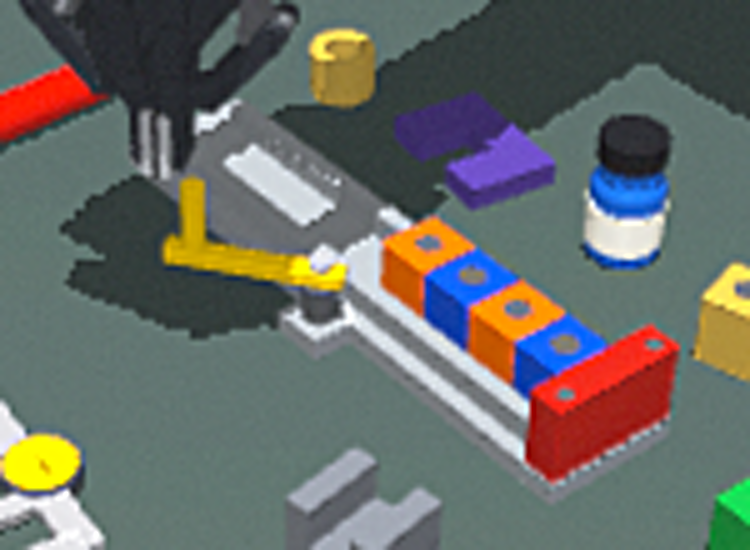

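The row is still home. The fingers are behind the pin, whose top is at scene (268,207). Next I descend beside the pin and creep in.

Call:
{"name": "move_arm", "arguments": {
  "motion": [
    {"gripper": 0,"tx": 0,"ty": 0,"tz": -1.5,"turn": 0},
    {"gripper": 0,"tx": 0,"ty": 0,"tz": -2,"turn": 0},
    {"gripper": 0,"tx": 0,"ty": 0,"tz": -1.3,"turn": 0},
    {"gripper": 0,"tx": 0,"ty": 0,"tz": -0.8,"turn": 0},
    {"gripper": 0,"tx": 0,"ty": 0,"tz": 0,"turn": 0},
    {"gripper": 0,"tx": -0.37,"ty": -0.16,"tz": 0,"turn": 0},
    {"gripper": 0,"tx": -0.37,"ty": -0.16,"tz": 0,"turn": 0},
    {"gripper": 0,"tx": -0.27,"ty": -0.12,"tz": 0,"turn": 0},
    {"gripper": 0,"tx": -0.18,"ty": -0.08,"tz": 0,"turn": 0}
  ]
}}

```text
time_s: 9.52
ee_pos: [0.5949, 0.0113, 0.0531]
eef_rot: [-0.206, 0.978, -0.0, 0.0]
contact_force: [-0.6, -0.0, 0.1]
opening: -0.005
grasp_force: 0.0
```

Call:
{"name": "move_arm", "arguments": {
  "motion": [
    {"gripper": 0,"tx": -0.18,"ty": -0.08,"tz": 0,"turn": 0},
    {"gripper": 0,"tx": -0.18,"ty": -0.08,"tz": 0,"turn": 0}
  ]
}}

```text
time_s: 9.68
ee_pos: [0.5917, 0.0098, 0.0529]
eef_rot: [-0.207, 0.978, -0.0, 0.001]
contact_force: [1.7, -0.3, 0.2]
opening: 0.001
grasp_force: 0.7
```

Run:
```python
from h import *
p=np.array([.549,.0646]);a=np.radians(-66-np.arange(0,25)*5.2)
u=lambda a:np.c_[np.cos(a),np.sin(a)]
T=p+.065*u(a)-.017*u(a-np.pi/2)
print(np.round(T[[0,8,16,22,24]],4),"start off",T[0]-[.5917,.0098])
print(np.round(np.diff(T,axis=0)*100,2).tolist())
```

```text
[[ 0.591   0.0121]
 [ 0.5456 -0.0025]
 [ 0.5019  0.0167]
 [ 0.4839  0.0481]
 [ 0.482   0.0601]] start off [-0.00073185  0.00233407]
[[-0.49, -0.36], [-0.52, -0.31], [-0.55, -0.26], [-0.57, -0.21], [-0.59, -0.16], [-0.6, -0.11], [-0.61, -0.05], [-0.61, 0.0], [-0.61, 0.06], [-0.6, 0.11], [-0.59, 0.17], [-0.57, 0.22], [-0.55, 0.27], [-0.52, 0.32], [-0.49, 0.36], [-0.45, 0.41], [-0.41, 0.45], [-0.37, 0.48], [-0.33, 0.51], [-0.28, 0.54], [-0.23, 0.56], [-0.18, 0.58], [-0.12, 0.6], [-0.07, 0.61]]
```

Call:
{"name": "move_arm", "arguments": {
  "motion": [
    {"gripper": 0,"tx": -0.49,"ty": -0.31,"tz": 0,"turn": -5.2},
    {"gripper": 0,"tx": -0.52,"ty": -0.26,"tz": 0,"turn": -5.2},
    {"gripper": 0,"tx": -0.55,"ty": -0.24,"tz": 0,"turn": -5.2},
    {"gripper": 0,"tx": -0.57,"ty": -0.2,"tz": 0,"turn": -5.2},
    {"gripper": 0,"tx": -0.59,"ty": -0.16,"tz": 0,"turn": -5.2},
    {"gripper": 0,"tx": -0.6,"ty": -0.11,"tz": 0,"turn": -5.2},
    {"gripper": 0,"tx": -0.61,"ty": -0.05,"tz": 0,"turn": -5.2},
    {"gripper": 0,"tx": -0.61,"ty": 0,"tz": 0,"turn": -5.2}
  ]
}}

```text
time_s: 10.35
ee_pos: [0.5461, -0.0036, 0.0526]
eef_rot: [0.157, 0.988, -0.0, 0.001]
contact_force: [2.8, 0.2, -0.7]
opening: -0.005
grasp_force: 0.7
```

Call:
{"name": "move_arm", "arguments": {
  "motion": [
    {"gripper": 0,"tx": -0.61,"ty": 0.06,"tz": 0,"turn": -5.2},
    {"gripper": 0,"tx": -0.6,"ty": 0.11,"tz": 0,"turn": -5.2},
    {"gripper": 0,"tx": -0.59,"ty": 0.17,"tz": 0,"turn": -5.2},
    {"gripper": 0,"tx": -0.57,"ty": 0.22,"tz": 0,"turn": -5.2},
    {"gripper": 0,"tx": -0.55,"ty": 0.27,"tz": 0,"turn": -5.2},
    {"gripper": 0,"tx": -0.52,"ty": 0.32,"tz": 0,"turn": -5.2},
    {"gripper": 0,"tx": -0.49,"ty": 0.36,"tz": 0,"turn": -5.2},
    {"gripper": 0,"tx": -0.45,"ty": 0.41,"tz": 0,"turn": -5.2}
  ]
}}

```text
time_s: 11.02
ee_pos: [0.5022, 0.0158, 0.0526]
eef_rot: [0.497, 0.868, 0.0, 0.001]
contact_force: [1.3, -0.9, 0.1]
opening: -0.0
grasp_force: 0.8
```

Tracking well, so I continue to near closed.

Call:
{"name": "move_arm", "arguments": {
  "motion": [
    {"gripper": 0,"tx": -0.41,"ty": 0.45,"tz": 0,"turn": -5.2},
    {"gripper": 0,"tx": -0.37,"ty": 0.48,"tz": 0,"turn": -5.2},
    {"gripper": 0,"tx": -0.33,"ty": 0.51,"tz": 0,"turn": -5.2},
    {"gripper": 0,"tx": -0.28,"ty": 0.54,"tz": 0,"turn": -5.2},
    {"gripper": 0,"tx": -0.23,"ty": 0.56,"tz": 0,"turn": -5.2},
    {"gripper": 0,"tx": -0.12,"ty": 0.3,"tz": 0,"turn": -2.6},
    {"gripper": 0,"tx": -0.08,"ty": 0.29,"tz": 0,"turn": -2.6}
  ]
}}

```text
time_s: 11.6
ee_pos: [0.484, 0.0472, 0.0525]
eef_rot: [0.711, 0.703, 0.0, 0.0]
contact_force: [0.8, -0.7, 0.8]
opening: 0.0
grasp_force: 0.7
```

Call:
{"name": "move_arm", "arguments": {
  "motion": [
    {"gripper": 0,"tx": -0.04,"ty": 0.2,"tz": 0,"turn": -1.8},
    {"gripper": 0,"tx": -0.04,"ty": 0.2,"tz": 0,"turn": -1.8}
  ]
}}

```text
time_s: 11.77
ee_pos: [0.4831, 0.0511, 0.0525]
eef_rot: [0.733, 0.68, -0.0, 0.0]
contact_force: [-0.6, -1.6, 1.5]
opening: -0.0
grasp_force: 0.6
```

Call:
{"name": "move_arm", "arguments": {
  "motion": [
    {"gripper": 0,"tx": 0,"ty": 0.15,"tz": 0,"turn": -1.2},
    {"gripper": 0,"tx": 0,"ty": 0.15,"tz": 0,"turn": -1.2}
  ]
}}

```text
time_s: 11.93
ee_pos: [0.483, 0.0542, 0.0523]
eef_rot: [0.747, 0.665, -0.0, -0.0]
contact_force: [-0.1, -0.8, -0.1]
opening: -0.003
grasp_force: 0.7
```

Call:
{"name": "move_arm", "arguments": {
  "motion": [
    {"gripper": 0,"tx": 0,"ty": 0.15,"tz": 0,"turn": -1.2},
    {"gripper": 0,"tx": 0,"ty": 0.15,"tz": 0,"turn": -1.2},
    {"gripper": 0,"tx": 0,"ty": 0.12,"tz": 0,"turn": -1.2}
  ]
}}

```text
time_s: 12.18
ee_pos: [0.4831, 0.0585, 0.0522]
eef_rot: [0.767, 0.641, -0.0, -0.0]
contact_force: [-0.7, -1.3, 0.3]
opening: 0.001
grasp_force: 0.6
```

Call:
{"name": "move_arm", "arguments": {
  "motion": [
    {"gripper": 0,"tx": 0,"ty": 0.12,"tz": 0,"turn": -0.6}
  ]
}}

```text
time_s: 12.27
ee_pos: [0.4832, 0.0597, 0.0522]
eef_rot: [0.771, 0.637, -0.0, -0.0]
contact_force: [-1.3, -1.6, -0.1]
opening: -0.001
grasp_force: 0.6
```

Call:
{"name": "move_arm", "arguments": {
  "motion": [
    {"gripper": 0,"tx": 0,"ty": 0.1,"tz": 0,"turn": 0}
  ]
}}

```text
time_s: 12.35
ee_pos: [0.4832, 0.0607, 0.0522]
eef_rot: [0.77, 0.637, -0.0, -0.0]
contact_force: [-1.0, -1.4, 0.3]
opening: -0.001
grasp_force: 0.6
```

Call:
{"name": "move_arm", "arguments": {
  "motion": [
    {"gripper": 0,"tx": 0,"ty": 0.1,"tz": 0,"turn": 0}
  ]
}}

```text
time_s: 12.43
ee_pos: [0.4833, 0.0613, 0.0523]
eef_rot: [0.77, 0.638, -0.0, 0.0]
contact_force: [-1.6, -9.4, -0.2]
opening: -0.001
grasp_force: 4.9
```

The gate has reached its hard stop (9 N). I'll hold, back off and rise clear.

Call:
{"name": "move_arm", "arguments": {
  "motion": [
    {"gripper": 0,"tx": 0,"ty": 0,"tz": 0,"turn": 0},
    {"gripper": 0,"tx": 0,"ty": 0,"tz": 0,"turn": 0},
    {"gripper": 0,"tx": 0,"ty": 0,"tz": 0,"turn": 0},
    {"gripper": 0,"tx": -0.1,"ty": -0.49,"tz": 0,"turn": 0},
    {"gripper": 0,"tx": -0.2,"ty": -0.98,"tz": 0,"turn": 0},
    {"gripper": 0,"tx": -0.2,"ty": -0.98,"tz": 0,"turn": 0},
    {"gripper": 0,"tx": 0,"ty": 0,"tz": 2,"turn": 0},
    {"gripper": 0,"tx": 0,"ty": 0,"tz": 3,"turn": 0},
    {"gripper": 0,"tx": 0,"ty": 0,"tz": 3,"turn": 0},
    {"gripper": 0,"tx": 0,"ty": 0,"tz": 3,"turn": 0}
  ]
}}

```text
time_s: 13.27
ee_pos: [0.4778, 0.0363, 0.1636]
eef_rot: [0.77, 0.637, -0.0, -0.0]
contact_force: [0.5, 0.2, -0.2]
opening: 0.001
grasp_force: 0.0
```

Call:
{"name": "move_arm", "arguments": {
  "motion": [
    {"gripper": 0,"tx": 0,"ty": -3,"tz": 0,"turn": 0},
    {"gripper": 0,"tx": 0,"ty": -3,"tz": 0,"turn": 0},
    {"gripper": 0,"tx": 0,"ty": -3,"tz": 0,"turn": 0},
    {"gripper": 0,"tx": 0,"ty": -3,"tz": 0,"turn": 0},
    {"gripper": 0,"tx": 0,"ty": -3,"tz": 0,"turn": 0},
    {"gripper": 0,"tx": 0,"ty": -3,"tz": 0,"turn": 0},
    {"gripper": 0,"tx": 0,"ty": 0,"tz": 0,"turn": 0}
  ]
}}

```text
time_s: 13.85
ee_pos: [0.4778, -0.1479, 0.1623]
eef_rot: [0.772, 0.636, -0.0, 0.001]
contact_force: [0.3, -0.1, -0.3]
opening: -0.001
grasp_force: 0.0
```

Run:
```python
from h import *
a=bot.capture("top")[200:300,160:360]; b=bot.capture("scene")[180:280,240:440]
cv2.imwrite("pics/c5.png",np.vstack([cv2.resize(i,None,fx=3,fy=3,interpolation=cv2.INTER_CUBIC) for i in (a,b)]))
```

```text
(no output)
```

View pics/c5.png

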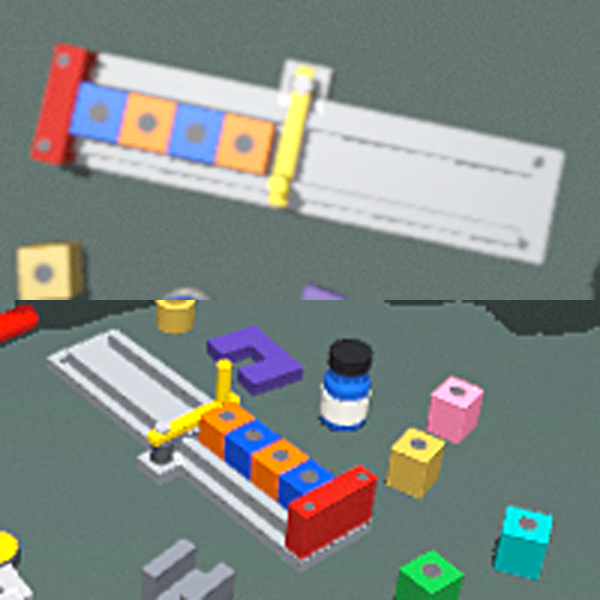

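The row is home and touching at crop (100,112) to (245,143). The gate lies straight across behind it at (290,135), and the gripper is clear.

```bash
python3 -c "
from workcell import bot
print(bot.hand_in())"
```

```text
the job is handed in; nothing more can be done
None
```

The job is handed in: the four blocks are home as one touching row against the red stop, the gate is closed across the channel behind them, the bystanders in view are where they were, and the gripper is clear (about 14 s of the 53 s used; no verdict was returned).

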